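Make up two picture-framing kits

TASK

Make up the two kits from the stock in front of you. The blue tray gets the red paint jar on its plain round pad, the grey sanding block on its oblong pad and the orange tape roll lying flat on its ring-shaped pad; the yellow tray gets the green paint jar on its round pad and the small black-framed picture, face up, on its oblong pad. Set each thing down centred on its pad, the oblong ones lying the same way as their pads, never tip a jar over, and leave the white jar, the brush mug and the glue bottle where they stand.

Things in the scene. Friction and masses are not known exactly. Their poses are not given: they have to be found in the camera images.
- tray_blue: Blue fixed tray, 110 (its x) by 236 mm (its y), floor 5 mm thick, rim top 8 mm above the table. Origin: centre of its underside, z up; at yaw 0 x points away from the robot, y to its left. Turned up to 0.25 rad. Flat black pads on its line x = 0: plain round, 52 mm, at y = -83 mm; oblong, 72 (along y) by 52 mm, at y = -8 mm; ring-shaped, 72 mm with a blue middle of 28 mm, at y = +76 mm.
- tray_yellow: Yellow fixed tray, 110 (its x) by 236 mm (its y), floor 5 mm thick, rim top 8 mm above the table. Origin: centre of its underside, z up; at yaw 0 x points away from the robot, y to its left. Turned up to 0.25 rad. Flat black pads on its line x = 0: oblong, 86 (along y) by 66 mm, at y = -40 mm; round, 52 mm, at y = +65 mm.
- jar_red: Red paint jar, red all over apart from a pale paper band: 52 mm tall, body 40 mm across up to 36 mm height, cap 37 mm across above 40 mm. About 0.09 kg. Loose, upright. Origin: centre of its underside, z up along its axis.
- jar_green: Green paint jar, green all over apart from a pale paper band: 52 mm tall, body 40 mm across up to 36 mm height, cap 37 mm across above 40 mm. About 0.09 kg. Loose, upright. Origin: centre of its underside, z up along its axis.
- sanding_block: Sanding block, light grey with a thin dark stripe near its foot, 56 mm (its x) by 36 mm (its y) by 30 mm tall, about 0.06 kg. Loose, lying flat at any yaw. Origin: centre of its underside, z up.
- tape_roll: Orange tape roll, a rigid ring lying flat: 60 mm outside, 38 mm hole, 30 mm tall, about 0.07 kg. Loose. Origin: centre of its underside on the ring's axis, z up.
- picture: Small picture in a deep black frame, lying face up (blue and green image with a gold dot), 70 mm (its x) by 50 mm (its y) by 28 mm tall, about 0.11 kg. Loose, at any yaw. Origin: centre of its underside, z up.
- jar_white: Spare white paint jar, white all over apart from a pale paper band: 52 mm tall, body 40 mm across up to 36 mm height, cap 37 mm across above 40 mm. About 0.09 kg. Loose, upright. Origin: centre of its underside, z up along its axis. Belongs to no kit; it stands among the stock and stays there.
- brush_mug: White mug filled with short brushes, 72 mm across, 130 mm tall with the brushes, 0.4 kg, loose, beside the trays. Origin: centre of its underside. Not to be disturbed.
- glue_bottle: White glue bottle with a blue cap, 68 mm across, 130 mm tall, 0.4 kg, loose, beside the trays. Origin: centre of its underside. Not to be disturbed.
There are look-alikes about, which are no part of the job. Of the things that look like the tape_roll, the largest one is meant.

How it is judged:
By the outcome, as a careful person would: the job done as asked, in the order asked, and still so for the second after the job is handed in, with the robot touching nothing.
It also fails if it takes over 128 s, if anything falls off the work surface, if the arm or the gripper's body presses on something with over 40 N, if the wrist force passes 120 N, or if a joint passes its speed limit or range.

ROBOT

A 7-joint arm with a two-finger parallel gripper is mounted at the origin on the work surface. World frame = base frame: x ahead of the robot, y to its left, z up, the work surface at z = 0. Lengths are in m, angles in rad, forces in N, time in s.
With the tool pointing down it reaches from about 0.425 to 0.925 m from the base axis. Payload 6.8 kg.
Tool frame: the origin (TCP) lies on the mounting face of the last link; the fingertips stand 173 mm ahead of it and the grasp point (between the pads) lies 155 mm ahead of it; z points along the fingers, y is the line along which they close (so a half turn about z gives the same grasp; the last joint's range is limited). The gripper opens to 85 mm and grips with 20 to 120 N. Pads are 22 mm wide; open, the fingers measure 114 mm over their backs; the gripper's body (76 mm by 85 mm) begins 54 mm behind the grasp point. The pads swing forward as they close: fully open they stand 13 mm farther back than shut.
Start: joints at [1.009, 0.477, 0.022, 1.555, -0.011, 1.109, -0.083], TCP at [0.296, -0.607, 0.405] pointing down, gripper open.
Joint ranges: [-2.96, 2.96], [-0.34, 2.1], [-1.41, 1.46], [0.24, 2.44], [-1.37, 4.51], [0.17, 1.92], [-2.96, 2.96]. Speed limits (rad/s): [2.39, 2.39, 3.14, 3.14, 3.14, 3.14, 3.14].

INTERFACE

Orientations are given as a rotation vector (axis times angle).
In Python, from bench import r gives the robot as it stands.
- The arm moves only by the tool carry_out, never from a script. Its argument "moves" is a list of rows, each a list of 5 numbers: the shift along the tool's x, y, z in m, then the turn about the tool's z in rad, then the finger opening in m, from 0 to 0.0854. In form: [[dx, dy, dz, roll, claw], ...]. A call has exactly 8 rows; each row is the pose to reach, as a shift and turn from the pose commanded when the call began, along the tool's axes at that moment; what a row does not reach only later rows make up. A row lasts 1/10 s, in which the tool goes at most 50 mm and 8.59 degrees, less where a joint would pass 70% of its speed; a pose out of reach is approached as far as the arm can. A call with a gripper value outside its range is refused whole. The fingers move at their own pace and stop on an object; "force" is the grip in N (left out, the last holds). Time passes only in rows, so rows that repeat a pose let the fingers close, or fill a call up. It gives the time, the measured TCP pose, the force, the opening and the grip force at its end, in the units of the state.
- r.get_obs(): the state, without advancing time (a new reading comes with each control period).
- r.grab_frame(name): name is "side" or "top" or "wrist"; returns the picture (384x512x3 uint8, red, green, blue); there is no depth.
- r.calibration(name): a dict with "fx", "fy", "cx", "cy" (pixels), "rvec" (rotation vector, rad) and "tvec" (3), from world to camera coordinates, as OpenCV has them. Camera axes: x right, y down, z forward; pixel columns grow to the right and rows downward; lengths in m; the calibration is good to about 2 mm. A picture is of the moment at which its call begins: read the wrist's pose just before it. calibration takes no time and is no camera call; for the wrist camera it gives the pose at the moment of the call.
- r.hand_in(): hands the job in; it is judged then, once.
The state is a dict: "clock": time; "joints": joint angles; "qvel": joint speeds; "tau": joint torques, N m; "tcp_pos": TCP position; "orientation": TCP orientation; "contact_force": force on the tool from outside, world axes, zero at the start; "moment": the same for the moment, N m; "grip_width": finger opening in m; "gripper_force": force on a finger pad.
Only numpy, scipy, OpenCV 4.12 (cv2) and the standard library are available. Lean on these libraries where they do the work, as an engineer would, in place of code of your own. Each camera call takes 0.05 s, during which the arm holds its last target. There are 200 camera calls.

## Working session

There is one attempt and no reset: what is moved stays moved. The work goes in short steps, Python scripts to look and compute and a tool call to move; the robot and the scene stay as the last step left them, time stands still between calls to the robot, and variables do not carry over. Pictures are saved under pics/ and viewed, at most 14 in all, crops included, and the job is handed in when it is done.

Besides the shell and the picture viewer there is one more tool, called after "Call:" as a command line: name --pt "numbers of a row" for each row, then --argument value for the rest. carry_out: Moves the arm, as the interface text tells. Its arguments: {"type":"object","properties":{"moves":{"type":"array","items":{"type":"array","items":{"type":"number"}}},"force":{"type":"number"}},"required":["moves"]}

```bash
ls; mkdir -p pics; python3 - <<'E'
from bench import r
import cv2
o=r.get_obs();print(o)
for n in("top","side"):
    cv2.imwrite(f"pics/{n}0.png",r.grab_frame(n)[:,:,::-1]);print(r.calibration(n))
E
```

```text
pics
{'clock': 0.0, 'joints': array([ 1.00892518,  0.47781907,  0.02231512,  1.5564551 , -0.01150285,
        1.10927919, -0.08307757]), 'qvel': array([-9.85718230e-04, -5.34554222e-05, -4.94749602e-04,  1.45706282e-04,
        1.26655413e-04,  1.46705064e-03,  3.57861665e-05]), 'tau': array([-7.50286254e-04, -5.96461880e+01,  1.60727162e+00, -2.81200951e+01,
        1.22983221e-02,  9.36351222e-03, -3.60451270e-05]), 'tcp_pos': array([ 0.29579257, -0.60643504,  0.40371068]), 'orientation': array([-3.05934672e+00, -7.06386609e-01,  8.34135557e-04]), 'contact_force': array([-0.17942434, -0.07469511,  0.1429705 ]), 'moment': array([-0.02629202,  0.03450234,  0.0548351 ]), 'gripper_force': 0.0, 'grip_width': 0.08548054454360084}
{'fx': 346.4336792821884, 'fy': 346.4336792821884, 'cx': 249.1543865045205, 'cy': 191.58331366715547, 'rvec': array([ 2.1474606 , -2.11689204,  0.17845325]), 'tvec': array([0.01338171, 0.4958055 , 1.08078345])}
{'fx': 413.78574805305493, 'fy': 413.78574805305493, 'cx': 253.64622598814066, 'cy': 193.2491184026105, 'rvec': array([ 0.18670903, -2.86156642,  1.12410677]), 'tvec': array([0.47571982, 0.05257932, 1.12819743])}
```

View pics/top0.png

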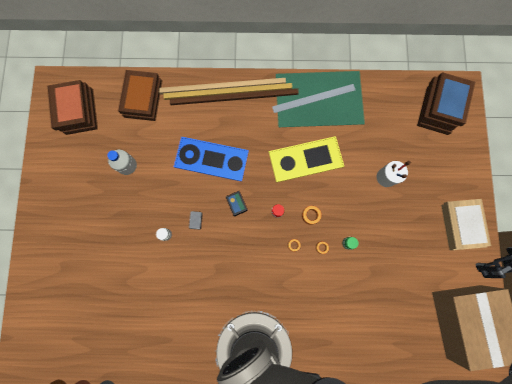

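View pics/side0.png

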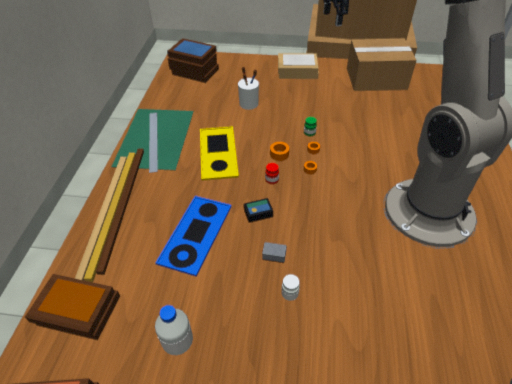

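Candidates in the top view:
- **Tape roll:** orange rings at (312,215), which is the largest, (294,245) and (322,248). I choose (312,215).
- **Jars:** red (278,210), green (351,243), white (163,234).
- **Picture:** small one at (236,203). The big frames at (70,105), (140,95) and (447,100) are decor.
- **Sanding block:** grey at (195,220).
- **Keep clear of:** bottle (120,160) and mug (395,173).

```bash
cat > h.py <<'E'
from bench import r
import cv2, numpy as np
from scipy.spatial.transform import Rotation as Ro
def cast(c,uv,z):
    R=Ro.from_rotvec(c["rvec"]).as_matrix(); t=np.array(c["tvec"]); C=-R.T@t
    d=np.array([(uv[0]-c["cx"])/c["fx"],(uv[1]-c["cy"])/c["fy"],1])@R
    return (C+d*(z-C[2])/d[2])[:2]
def proj(c,p):
    return cv2.projectPoints(np.array([p],float),np.array(c["rvec"]),np.array(c["tvec"]),np.array([[c["fx"],0,c["cx"]],[0,c["fy"],c["cy"]],[0,0,1]]),None)[0].ravel()
H={"red":[((0,150,60),(6,255,255)),((174,150,60),(180,255,255))],"orange":[((8,180,120),(18,255,255))],"green":[((50,130,50),(75,255,255))],
"blue":[((105,180,100),(125,255,255))],"yellow":[((26,180,120),(34,255,255))]}
def mask(im,k):
    h=cv2.cvtColor(im,cv2.COLOR_RGB2HSV); return sum(cv2.inRange(h,np.array(a),np.array(b)) for a,b in H[k])
def blobs(m,amin=20):
    cs,_=cv2.findContours(m,cv2.RETR_EXTERNAL,cv2.CHAIN_APPROX_NONE)
    return sorted([c for c in cs if cv2.contourArea(c)>amin],key=cv2.contourArea)[::-1]
def castc(c,cont,z):
    return np.array([cast(c,p,z) for p in cont.reshape(-1,2)])
def rect(P):
    (x,y),(w,h),a=cv2.minAreaRect((P*1000).astype(np.float32))
    if w<h: w,h,a=h,w,a+90
    return np.round([x,y,w,h],1),round((a+90)%180-90,1) # long-axis angle, deg
def state():
    o=r.get_obs(); R=Ro.from_rotvec(o["orientation"]).as_matrix()
    return o,R
def go(x,y,zg,yawy):
    """shift to put grasp point at x,y,zg with finger line (tool y) along world angle yawy (deg)"""
    o,R=state(); d=np.array([x,y,zg+.155])-o["tcp_pos"]; a=np.degrees(np.arctan2(R[1,1],R[0,1]))
    turn=(yawy-a+90)%180-90
    print("t",round(o["clock"],2),"shift",np.round(R.T@d,4),"roll",round(-np.radians(turn),3),"j7",round(o["joints"][6],2),"fingerline",round(a,1),"tilt",np.round(R[:,2],3))
E
python3 - <<'E'
from h import *
c=r.calibration("top");im=cv2.imread("pics/top0.png")[:,:,::-1].copy()
for k,z in(("red",.052),("orange",.03),("green",.052),("blue",.008),("yellow",.008)):
    for b in blobs(mask(im,k)): print(k,b.reshape(-1,2).mean(0).round(),cv2.contourArea(b),rect(castc(c,b,z)))
for n,uv,z in(("pic",(236,203),.028),("block",(195,218),.03),("white",(163,233),.052),("mug",(397,168),.13),("bottle",(116,156),.13)): print(n,cast(c,uv,z).round(3))
o,R=state();print(R.round(3));w=r.calibration("wrist");Rw=Ro.from_rotvec(w["rvec"]).as_matrix()
print(w["fx"],w["cx"],w["cy"],"cam in tool",(R.T@(-Rw.T@w["tvec"]-o["tcp_pos"])).round(3),(Rw@R).round(3))
E
```

```text
red [278. 210.] 104.0 (array([435.7, -70.6,  38.5,  35.1]), 0.2)
orange [138.  93.] 705.0 (array([839. , 406.6, 122. ,  80.8]), -6.5)
green [350. 243.] 95.0 (array([ 335.1, -299.3,   35.2,   31. ]), -89.2)
blue [202. 154.] 483.0 (array([616. , 166.2, 204.1, 106.3]), 78.8)
blue [112. 155.] 56.0 (array([621.1, 489.1,  30.4,  28.6]), 48.7)
blue [189. 154.] 30.5 (array([628.2, 227.2,  21.1,  20.6]), 0.8)
pic [0.46  0.063]
block [0.408 0.194]
white [0.358 0.29 ]
mug [ 0.559 -0.425]
bottle [0.584 0.426]
[[ 0.899  0.438 -0.001]
 [ 0.438 -0.899  0.001]
 [-0.    -0.002 -1.   ]]
267.62985839221307 252.91290984755264 187.85509786334998 cam in tool [ 0.073 -0.001  0.031] [[-0.001  1.     0.001]
 [-0.959 -0.    -0.283]
 [-0.283 -0.001  0.959]]
```

```bash
python3 -c "
from h import *
go(.46,-.17,.23,90)"
```

```text
t 0.1 shift [ 0.3389 -0.3203  0.0193] roll 0.454 j7 -0.08 fingerline -64.0 tilt [-0.001  0.001 -1.   ]
```

Call:
carry_out --pt "0.34 -0.32 0.02 0.454 0.085" --pt "0.34 -0.32 0.02 0.454 0.085" --pt "0.34 -0.32 0.02 0.454 0.085" --pt "0.34 -0.32 0.02 0.454 0.085" --pt "0.34 -0.32 0.02 0.454 0.085" --pt "0.34 -0.32 0.02 0.454 0.085" --pt "0.34 -0.32 0.02 0.454 0.085" --pt "0.34 -0.32 0.02 0.454 0.085"

```text
clock: 0.9
tcp_pos: [0.4375, -0.2312, 0.3874]
orientation: [3.142, -0.001, -0.0]
contact_force: [1.2, -0.1, 0.5]
grip_width: 0.0852
gripper_force: 0.0
```

Call:
carry_out --pt "0 0 0 0 0.085" --pt "0 0 0 0 0.085" --pt "0 0 0 0 0.085" --pt "0 0 0 0 0.085" --pt "0 0 0 0 0.085" --pt "0 0 0 0 0.085" --pt "0 0 0 0 0.085" --pt "0 0 0 0 0.085"

```text
clock: 1.7
tcp_pos: [0.4372, -0.2334, 0.3876]
orientation: [3.142, -0.001, 0.0]
contact_force: [0.2, -0.4, -0.4]
grip_width: 0.0846
gripper_force: 0.0
```

```bash
python3 - <<'E'
from h import *
import pickle
c=r.calibration("wrist");im=r.grab_frame("wrist");cv2.imwrite("pics/w1.png",im[:,:,::-1]);pickle.dump(c,open("w1.pkl","wb"))
go(.46,-.17,.23,90);print(state()[0]["tcp_pos"])
for k,z in(("red",.052),("orange",.03),("green",.052),("blue",.008),("yellow",.008)):
    for b in blobs(mask(im,k),60): print(k,b.reshape(-1,2).mean(0).round(),cv2.contourArea(b),rect(castc(c,b,z)))
E
```

```text
t 1.75 shift [ 0.0227 -0.0634  0.0026] roll -0.0 j7 -1.22 fingerline -90.0 tilt [ 0. -0. -1.]
[ 0.43728348 -0.23334478  0.38761796]
red [119. 170.] 1017.5 (array([441.1, -75.4,  48.8,  36.6]), -65.0)
red [498.  37.] 132.0 (array([ 579.7, -481.6,   26.5,    6.2]), -65.8)
green [306. 244.] 684.5 (array([ 344.6, -299.5,   46.3,   33.2]), 21.8)
blue [12. 40.] 1061.5 (array([586.7,  51.4,  88.3,  25.9]), -13.8)
```

View pics/w1.png

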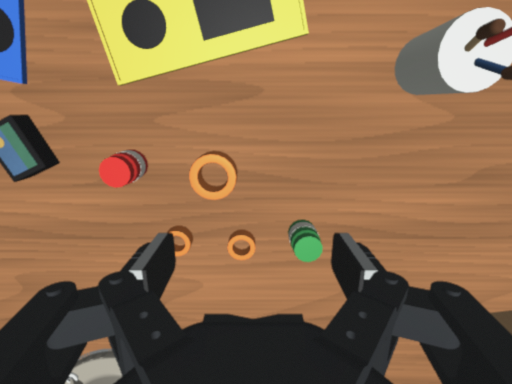

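Wrist view: red jar cap at (117,171), large ring at (213,176), with the small rings at (178,242) and (241,246). Green cap is at (307,247), the picture is partly cut off at (20,150), and the yellow tray is at the top. The large ring is clearly the one wanted. Next I view the rest of the stock and then the trays.

Call:
carry_out --pt "0.01 -0.36 0 0 0.085" --pt "0.01 -0.36 0 0 0.085" --pt "0.01 -0.36 0 0 0.085" --pt "0.01 -0.36 0 0 0.085" --pt "0.01 -0.36 0 0 0.085" --pt "0.01 -0.36 0 0 0.085" --pt "0.01 -0.36 0 0 0.085" --pt "0.01 -0.36 0 0 0.085"

```text
clock: 2.55
tcp_pos: [0.4468, 0.1327, 0.3882]
orientation: [-3.139, -0.013, -0.002]
contact_force: [-0.5, -0.7, -0.2]
grip_width: 0.0851
gripper_force: 0.0
```

Call:
carry_out --pt "0 0 0 0 0.085" --pt "0 0 0 0 0.085" --pt "0 0 0 0 0.085" --pt "0 0 0 0 0.085" --pt "0 0 0 0 0.085" --pt "0 0 0 0 0.085" --pt "0 0 0 0 0.085" --pt "0 0 0 0 0.085"

```text
clock: 3.35
tcp_pos: [0.4474, 0.1267, 0.3876]
orientation: [3.142, -0.001, 0.0]
contact_force: [-0.7, -0.4, -0.3]
grip_width: 0.0854
gripper_force: 0.0
```

```bash
python3 - <<'E'
from h import *
import pickle
c=r.calibration("wrist");im=r.grab_frame("wrist");cv2.imwrite("pics/w2.png",im[:,:,::-1]);pickle.dump(c,open("w2.pkl","wb"))
go(.57,.03,.25,90)
E
```

```text
t 3.4 shift [ 0.1226  0.0967 -0.0174] roll -0.0 j7 -2.05 fingerline -90.0 tilt [ 0.  0. -1.]
```

View pics/w2.png

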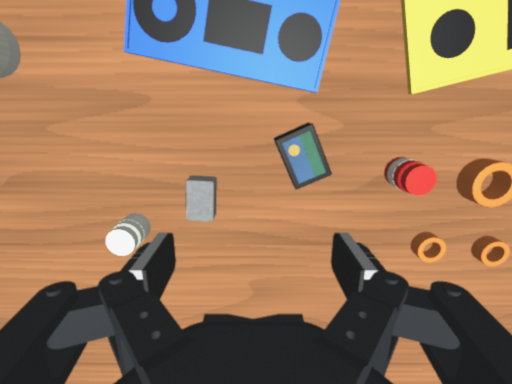

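Wrist view: white jar (123,240), block (201,198), picture (303,156), red jar (418,178) and both trays at the top edge. Next I view the trays.

Call:
carry_out --pt "0.12 0.1 -0.03 0 0.085" --pt "0.12 0.1 -0.03 0 0.085" --pt "0.12 0.1 -0.03 0 0.085" --pt "0.12 0.1 -0.03 0 0.085" --pt "0.12 0.1 -0.03 0 0.085" --pt "0.12 0.1 -0.03 0 0.085" --pt "0.12 0.1 -0.03 0 0.085" --pt "0.12 0.1 -0.03 0 0.085"

```text
clock: 4.2
tcp_pos: [0.5665, 0.0281, 0.4175]
orientation: [-3.141, -0.003, 0.001]
contact_force: [0.8, 0.6, -0.8]
grip_width: 0.0845
gripper_force: 0.0
```

```bash
python3 - <<'E'
from h import *
import pickle
c=r.calibration("wrist");im=r.grab_frame("wrist");cv2.imwrite("pics/w3.png",im[:,:,::-1]);pickle.dump(c,open("w3.pkl","wb"))
print(abs(r.get_obs()["qvel"]).max())
# tray pads: black blobs
h=cv2.cvtColor(im,cv2.COLOR_RGB2HSV); m=cv2.inRange(h,np.array((0,0,0)),np.array((180,120,75))); m[240:]=0
for b in blobs(m,200): 
    P=castc(c,b,.005); print("dark",b.reshape(-1,2).mean(0).round(),rect(P),"ctr",(P.min(0)+P.max(0))*500)
for k in("blue","yellow"):
    for b in blobs(mask(im,k),1000): print(k,rect(castc(c,b,.008)),rect(castc(c,b,0)))
E
```

```text
0.009131364671204175
dark [425. 115.] (array([ 628.9, -207.5,   82.8,   63. ]), -76.2) ctr [ 628.77306764 -207.46782294]
dark [108. 113.] (array([631.1, 229.8,  68.7,  67.7]), -89.9) ctr [631.14228587 229.79538439]
dark [168. 126.] (array([614.8, 147.2,  68.7,  48.6]), 78.7) ctr [615.37626168 147.08692702]
dark [349. 134.] (array([ 603.7, -105.9,   46.7,   45.7]), -89.9) ctr [ 603.65261239 -105.9472866 ]
dark [220. 138.] (array([596.1,  77.8,  45.9,  34.5]), 44.8) ctr [599.93515329  74.8205268 ]
dark [227. 222.] (array([461.4,  68.8,  67.6,  55.4]), 24.4) ctr [471.49807069  67.20444517]
```

View pics/w3.png

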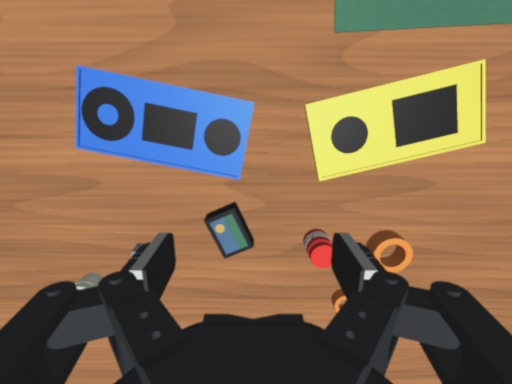

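Trays measured. Blue pads: ring (108,113), oblong (168,126), round (222,137). Yellow pads: round (349,134), oblong (425,115). Now the stock positions from w1 and w2.

```bash
python3 - <<'E'
from h import *
import pickle
I={};C={}
for n in("w1","w2","w3"):
    I[n]=cv2.imread(f"pics/{n}.png")[:,:,::-1].copy();C[n]=pickle.load(open(n+".pkl","rb"))
for n,uv in(("w1",(117,171)),("w1",(140,160)),("w1",(307,247)),("w1",(303,235)),("w1",(195,176)),("w2",(201,200)),("w2",(201,185)),("w2",(201,178)),("w2",(299,186)),("w2",(285,160)),("w2",(418,178)),("w2",(410,176))): print(n,uv,I[n][uv[1],uv[0]])
def near(n,lo,hi,box):
    x0,y0,x1,y1=box;m=np.zeros(I[n].shape[:2],np.uint8);m[y0:y1,x0:x1]=cv2.inRange(I[n],np.array(lo),np.array(hi))[y0:y1,x0:x1]
    return blobs(m,30)
for nm,n,lo,hi,box,z in(("red1","w1",(200,0,0),(255,90,90),(90,140,160,200),.052),("red2","w2",(200,0,0),(255,90,90),(370,140,450,210),.052),
 ("green","w1",(0,120,30),(90,255,120),(280,210,325,265),.052),("ring1","w1",(200,100,0),(255,170,90),(180,140,245,210),.03),("ring2","w2",(200,100,0),(255,170,90),(440,140,512,215),.03),("block","w2",(110,110,110),(200,200,200),(180,170,222,226),.03),("pic","w2",(0,0,0),(75,75,75),(265,115,340,195),.028)):
    for b in near(n,lo,hi,box)[:2]:
        (u,v),rr=cv2.minEnclosingCircle(b);e=cv2.fitEllipse(b)
        print(nm,b[:,0].min(0),b[:,0].max(0),"rect",rect(castc(C[n],b,z)),"ell",(cast(C[n],e[0],z)*1000).round(1))
E
python3 -c "
import cv2,numpy as np
a=cv2.imread('pics/w2.png');b=cv2.imread('pics/w1.png')
f=lambda i,x,y,w,h:cv2.resize(i[y:y+h,x:x+w],(390,300),interpolation=cv2.INTER_NEAREST)
cv2.imwrite('pics/crop.png',np.vstack([np.hstack([f(a,170,160,78,60),f(a,262,120,78,60)]),np.hstack([f(b,90,140,78,60),f(b,270,205,78,60)])]))"
```

```text
w1 (117, 171) [233  69  65]
w1 (140, 160) [115 114 108]
w1 (307, 247) [ 84 182 105]
w1 (303, 235) [34 70 43]
w1 (195, 176) [234 167  87]
w2 (201, 200) [168 173 173]
w2 (201, 185) [171 175 176]
w2 (201, 178) [86 87 86]
w2 (299, 186) [71 71 71]
w2 (285, 160) [81 81 82]
w2 (418, 178) [245  82  76]
w2 (410, 176) [245  83  77]
red1 [ 99 157] [129 186] rect (array([439.2, -69.8,  35.1,  34.7]), 89.9) ell [439.1 -69.7]
red2 [406 166] [435 194] rect (array([438.9, -69.4,  35. ,  33.8]), 9.1) ell [439.  -69.2]
green [294 236] [321 260] rect (array([ 338.7, -301.4,   34.9,   33.8]), 18.1) ell [ 339.3 -301.7]
ring1 [189 154] [235 199] rect (array([ 427.1, -180.4,   58.4,   58.1]), -1.2) ell [ 427.5 -180.7]
ring2 [480 169] [511 200] rect (array([ 426.7, -179.7,   40.9,   38.2]), 15.2) ell [ 427.2 -180.3]
ring2 [473 162] [507 207] rect (array([ 424.6, -173.2,   60. ,   42.1]), 15.0) ell [ 427.3 -180.1]
block [185 180] [213 221] rect (array([405.3, 197.6,  56.6,  35.6]), -2.5) ell [406.1 197.3]
pic [275 123] [330 187] rect (array([463.6,  66.4,  70.1,  47.9]), 24.2) ell [465.3  65.4]
```

View pics/crop.png

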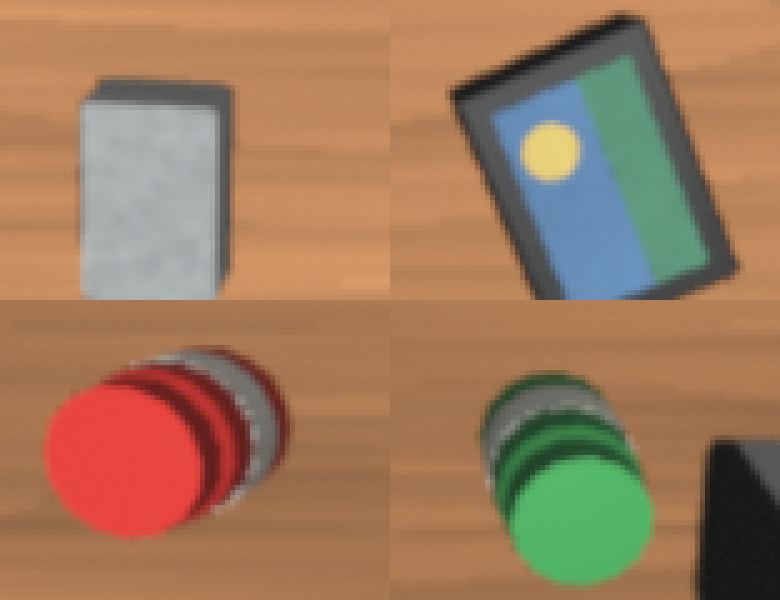

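```bash
python3 - <<'E'
from h import *
import pickle
for n,box in(("w2",(265,115,340,195)),("w3",(195,195,260,262))):
    im=cv2.imread(f"pics/{n}.png")[:,:,::-1].copy();c=pickle.load(open(n+".pkl","rb"))
    h=cv2.cvtColor(im,cv2.COLOR_RGB2HSV);m0=cv2.inRange(h,np.array((22,70,90)),np.array((130,255,255)));m=m0*0;x0,y0,x1,y1=box;m[y0:y1,x0:x1]=m0[y0:y1,x0:x1]
    m=cv2.morphologyEx(m,cv2.MORPH_CLOSE,np.ones((3,3)))
    print(n,rect(castc(c,blobs(m)[0],.028)))
go(.439,-.0696,.12,-11.1)
E
```

```text
w2 (array([461.4,  65.1,  57.1,  36.6]), 24.3)
w3 (array([461.2,  65.6,  57.9,  36.9]), 24.1)
t 4.25 shift [-0.1278  0.0972  0.1426] roll -1.375 j7 -1.81 fingerline -89.9 tilt [-0.  0. -1.]
```

Call:
carry_out --pt "-0.128 0.097 0.142 -1.375 0.085" --pt "-0.128 0.097 0.142 -1.375 0.085" --pt "-0.128 0.097 0.142 -1.375 0.085" --pt "-0.128 0.097 0.142 -1.375 0.085" --pt "-0.128 0.097 0.142 -1.375 0.085" --pt "-0.128 0.097 0.142 -1.375 0.085" --pt "-0.128 0.097 0.142 -1.375 0.085" --pt "-0.128 0.097 0.142 -1.375 0.085"

```text
clock: 5.05
tcp_pos: [0.4391, -0.0699, 0.2757]
orientation: [2.587, 1.782, 0.0]
contact_force: [-0.3, 0.5, 0.1]
grip_width: 0.085
gripper_force: 0.0
```

Call:
carry_out --pt "0 0 0 -0.15 0.065" --pt "0 0 0 -0.18 0.065" --pt "0 0 0 -0.18 0.065" --pt "0 0 0 -0.18 0.065" --pt "0 0 0 -0.18 0.065" --pt "0 0 0 -0.18 0.065" --pt "0 0 0 -0.18 0.065" --pt "0 0 0 -0.18 0.065"

```text
clock: 5.85
tcp_pos: [0.4394, -0.0702, 0.2756]
orientation: [2.423, 1.999, -0.0]
contact_force: [-0.8, -0.2, -0.6]
grip_width: 0.065
gripper_force: 0.0
```

```bash
python3 - <<'E'
from h import *
go(.439,-.0696,.024,-11.1)
c=r.calibration("wrist");im=r.grab_frame("wrist")
m=cv2.inRange(im,np.array((190,0,0)),np.array((255,100,100)))
for b in blobs(m)[:2]: print(rect(castc(c,b,.052)),b[:,0].mean(0))
cv2.imwrite("pics/w4.png",im[:,:,::-1])
E
```

```text
t 5.85 shift [ 0.0005 -0.0005  0.0966] roll 0.002 j7 -0.41 fingerline -11.0 tilt [ 0. -0. -1.]
(array([438.3, -69.9,  36.3,  35.3]), -11.0) [251.6640625 207.5703125]
```

Call:
carry_out --pt "0 0 0.05 0 0.065" --pt "0 0 0.08 0 0.065" --pt "0 0 0.096 0 0.065" --pt "0 0 0.096 0 0.065" --pt "0 0 0.096 0 0.03" --pt "0 0 0.096 0 0.03" --pt "0 0 0.096 0 0.03" --pt "0 0 0.096 0 0.03" --force 30

```text
clock: 6.7
tcp_pos: [0.4399, -0.0702, 0.1807]
orientation: [2.422, 1.998, 0.002]
contact_force: [-1.1, 0.4, 7.6]
grip_width: 0.0393
gripper_force: 31.0
```

```bash
python3 - <<'E'
from h import *
print(r.get_obs()["grip_width"],r.get_obs()["gripper_force"])
go(.6003,.0742,.16,-11.1)
E
```

```text
0.03926998784449306 30.969642143463716
t 6.7 shift [ 0.1723  0.1304 -0.134 ] roll 0.003 j7 -0.56 fingerline -11.0 tilt [ 0.002 -0.    -1.   ]
```

Call:
carry_out --pt "0 0 -0.03 0 0.03" --pt "0 0 -0.07 0 0.03" --pt "0.04 0.03 -0.1 0 0.03" --pt "0.08 0.06 -0.1 0 0.03" --pt "0.12 0.09 -0.1 0 0.03" --pt "0.155 0.12 -0.1 0 0.03" --pt "0.172 0.131 -0.1 0 0.03" --pt "0.172 0.131 -0.1 0 0.03"

```text
clock: 7.5
tcp_pos: [0.6024, 0.0774, 0.2802]
orientation: [-2.419, -2.004, -0.006]
contact_force: [-1.1, 0.6, -1.8]
grip_width: 0.0393
gripper_force: 31.0
```

Call:
carry_out --pt "0 0 0 0 0.03" --pt "0 0 0 0 0.03" --pt "0 0 0 0 0.03" --pt "0 0 0 0 0.03" --pt "0 0 0 0 0.03" --pt "0 0 0 0 0.03" --pt "0 0 0 0 0.03" --pt "0 0 0 0 0.03"

```text
clock: 8.3
tcp_pos: [0.6006, 0.0738, 0.2796]
orientation: [2.423, 2.0, 0.0]
contact_force: [0.6, -0.5, -1.2]
grip_width: 0.0396
gripper_force: 31.0
```

```bash
python3 - <<'E'
from h import *
go(.6003,.0742,.031,-11.1)
c=r.calibration("wrist");im=r.grab_frame("wrist");cv2.imwrite("pics/w5.png",im[:,:,::-1])
print(proj(c,(.6003,.0742,.005)))
E
```

```text
t 8.3 shift [ 0.0003 -0.0004  0.0936] roll 0.003 j7 -0.69 fingerline -10.9 tilt [ 0. -0. -1.]
[252.53589395 188.75475806]
```

View pics/w5.png

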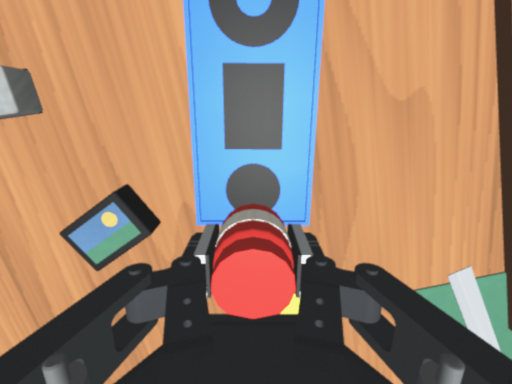

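The held jar is central between the fingers, and the round pad is seen at (253,189), as predicted. I lower it.

Call:
carry_out --pt "0 0 0.04 0 0.03" --pt "0 0 0.07 0 0.03" --pt "0 0 0.085 0 0.03" --pt "0 0 0.09 0 0.03" --pt "0 0 0.093 0 0.03" --pt "0 0 0.093 0 0.03" --pt "0 0 0.093 0 0.03" --pt "0 0 0.093 0 0.03"

```text
clock: 9.15
tcp_pos: [0.6011, 0.0739, 0.1876]
orientation: [2.423, 1.999, 0.002]
contact_force: [-0.5, -0.6, -0.5]
grip_width: 0.0393
gripper_force: 31.0
```

Call:
carry_out --pt "0 0 0 0 0.045" --pt "0 0 0 0 0.05" --pt "0 0 0 0 0.055" --pt "0 0 0 0 0.055" --pt "0 0 -0.03 0 0.055" --pt "0 0 -0.07 0 0.055" --pt "0 0 -0.11 0 0.065" --pt "0 0 -0.15 0 0.065"

```text
clock: 9.95
tcp_pos: [0.6004, 0.0738, 0.3381]
orientation: [-2.423, -2.0, 0.0]
contact_force: [0.8, -0.2, -0.5]
grip_width: 0.0653
gripper_force: 0.0
```

```bash
python3 - <<'E'
from h import *
go(.4053,.1976,.12,-92.5)
c=r.calibration("wrist");im=r.grab_frame("wrist")
m=cv2.inRange(im,np.array((190,0,0)),np.array((255,110,110)))
for b in blobs(m)[:2]: print(rect(castc(c,b,.057)),b[:,0].mean(0))
h=cv2.cvtColor(im,cv2.COLOR_RGB2HSV); m=cv2.inRange(h,np.array((0,0,0)),np.array((180,120,85))); m[200:]=0
for b in blobs(m,200)[:4]: print(rect(castc(c,b,.005)),b[:,0].mean(0))
E
```

```text
t 9.95 shift [ 0.0846 -0.215   0.0631] roll 1.424 j7 -0.65 fingerline -10.9 tilt [-0.  0. -1.]
(array([601.7,  75.9,  39.4,  35. ]), 79.0) [253.82242991 183.91588785]
(array([831.3, 103. , 216.5,   9.4]), -84.4) [456.25120773  99.01932367]
(array([631.2, 228.5,  67.8,  35. ]), -11.0) [251.81707317  14.58536585]
(array([467.3,  86.6,  75.3,  34.2]), -11.0) [142.46616541 189.17293233]
(array([426.2, 196.7,  34.3,  13.1]), 86.2) [72.02105263 94.16842105]
```

Call:
carry_out --pt "0.085 -0.215 0.063 1.424 0.065" --pt "0.085 -0.215 0.063 1.424 0.065" --pt "0.085 -0.215 0.063 1.424 0.065" --pt "0.085 -0.215 0.063 1.424 0.065" --pt "0.085 -0.215 0.063 1.424 0.065" --pt "0.085 -0.215 0.063 1.424 0.065" --pt "0.085 -0.215 0.063 1.424 0.065" --pt "0.085 -0.215 0.063 1.424 0.065"

```text
clock: 10.8
tcp_pos: [0.4053, 0.1984, 0.2735]
orientation: [3.128, 0.292, 0.0]
contact_force: [0.0, -0.0, 0.4]
grip_width: 0.0649
gripper_force: 0.0
```

Call:
carry_out --pt "0 0 0 0.15 0.06" --pt "0 0 0 0.23 0.06" --pt "0 0 0 0.23 0.06" --pt "0 0 0 0.23 0.06" --pt "0 0 0 0.23 0.06" --pt "0 0 0 0.23 0.06" --pt "0 0 0 0.23 0.06" --pt "0 0 0 0.23 0.06"

```text
clock: 11.6
tcp_pos: [0.4057, 0.198, 0.2736]
orientation: [-3.141, 0.061, -0.0]
contact_force: [0.4, -0.3, 0.3]
grip_width: 0.06
gripper_force: 0.0
```

```bash
python3 - <<'E'
from h import *
go(.4053,.1976,.02,-92.5)
c=r.calibration("wrist");im=r.grab_frame("wrist");cv2.imwrite("pics/w6.png",im[:,:,::-1])
m=cv2.inRange(im,np.array((110,110,110)),np.array((215,215,215)))
for b in blobs(m,200)[:4]: print(rect(castc(c,b,.03)),b[:,0].mean(0),b[:,0].max(0))
E
```

```text
t 11.6 shift [-0.0004  0.0004  0.0986] roll 0.005 j7 -2.33 fingerline -92.2 tilt [ 0.  0. -1.]
(array([405.6, 197.9,  55.8,  37.1]), -2.2) [254.98514851 197.62376238] [277 229]
(array([367.4, 295. ,  56.9,  31.2]), -41.3) [146.29333333 240.8       ] [176 261]
(array([475.6,  77.9,  24.4,  16.4]), -7.1) [409.53488372 105.96511628] [420 122]
(array([444.5,  65.1,  22.1,  19.9]), 24.2) [420.19512195 146.35772358] [435 163]
```

Call:
carry_out --pt "0 0 0.05 0 0.06" --pt "0 0 0.08 0 0.06" --pt "0 0 0.096 0 0.06" --pt "0 0 0.096 0 0.06" --pt "0 0 0.096 0 0.025" --pt "0 0 0.096 0 0.025" --pt "0 0 0.096 0 0.025" --pt "0 0 0.096 0 0.025"

```text
clock: 12.45
tcp_pos: [0.4061, 0.1983, 0.1786]
orientation: [-3.14, 0.061, -0.003]
contact_force: [-0.3, -0.9, 7.0]
grip_width: 0.0354
gripper_force: 31.6
```

Call:
carry_out --pt "0 0 -0.03 0 0.025" --pt "0 0 -0.07 0 0.025" --pt "0 0 -0.11 0 0.025" --pt "0 0 -0.11 -0.14 0.025" --pt "0 0 -0.11 -0.28 0.025" --pt "0 0 -0.11 -0.42 0.025" --pt "0 0 -0.11 -0.56 0.025" --pt "0 0 -0.11 -0.7 0.025"

```text
clock: 13.25
tcp_pos: [0.4055, 0.1979, 0.288]
orientation: [2.968, 1.028, 0.001]
contact_force: [-0.1, -0.1, -0.8]
grip_width: 0.0351
gripper_force: 30.8
```

```bash
python3 - <<'E'
from h import *
print(r.get_obs()["grip_width"],r.get_obs()["gripper_force"])
go(.615,.1471,.125,-11.1)
E
```

```text
0.03508360690008143 30.77249765396118
t 13.25 shift [0.1332 0.1694 0.0081] roll -0.71 j7 -1.69 fingerline -51.8 tilt [ 0.001 -0.    -1.   ]
```

Call:
carry_out --pt "0.133 0.169 0 -0.71 0.025" --pt "0.133 0.169 0 -0.71 0.025" --pt "0.133 0.169 0 -0.71 0.025" --pt "0.133 0.169 0 -0.71 0.025" --pt "0.133 0.169 0 -0.71 0.025" --pt "0.133 0.169 0 -0.71 0.025" --pt "0.133 0.169 0 -0.71 0.025" --pt "0.133 0.169 0 -0.71 0.025"

```text
clock: 14.05
tcp_pos: [0.613, 0.1473, 0.2877]
orientation: [-2.431, -1.989, 0.001]
contact_force: [-0.2, 0.9, -1.4]
grip_width: 0.0357
gripper_force: 30.8
```

Call:
carry_out --pt "0 0 0 0 0.025" --pt "0 0 0 0 0.025" --pt "0 0 0 0 0.025" --pt "0 0 0 0 0.025" --pt "0 0 0 0 0.025" --pt "0 0 0 0 0.025" --pt "0 0 0 0 0.025" --pt "0 0 0 0 0.025"

```text
clock: 14.85
tcp_pos: [0.6144, 0.1463, 0.2876]
orientation: [-2.432, -1.989, 0.0]
contact_force: [-0.0, -0.1, -0.6]
grip_width: 0.0355
gripper_force: 30.8
```

```bash
python3 - <<'E'
from h import *
go(.615,.1471,.0286,-11.1)
E
```

```text
t 14.85 shift [0.0009 0.0004 0.104 ] roll -0.006 j7 -0.81 fingerline -11.4 tilt [-0.  0. -1.]
```

Call:
carry_out --pt "0.001 0 0.04 0 0.025" --pt "0.001 0 0.08 0 0.025" --pt "0.001 0 0.095 -0.006 0.025" --pt "0.001 0 0.1 -0.006 0.025" --pt "0.001 0 0.1035 -0.006 0.025" --pt "0.001 0 0.1035 -0.006 0.025" --pt "0.001 0 0.1035 -0.006 0.025" --pt "0.001 0 0.1035 -0.006 0.025"

```text
clock: 15.65
tcp_pos: [0.6151, 0.1475, 0.1854]
orientation: [2.425, 1.996, 0.003]
contact_force: [0.1, -1.1, -1.5]
grip_width: 0.0354
gripper_force: 30.7
```

Call:
carry_out --pt "0 0 0 0 0.042" --pt "0 0 0 0 0.048" --pt "0 0 0 0 0.05" --pt "0 0 0 0 0.05" --pt "0 0 -0.03 0 0.05" --pt "0 0 -0.07 0 0.055" --pt "0 0 -0.11 0 0.065" --pt "0 0 -0.15 0 0.085"

```text
clock: 16.45
tcp_pos: [0.6144, 0.1473, 0.3355]
orientation: [-2.425, -1.997, 0.001]
contact_force: [0.6, -0.6, -0.1]
grip_width: 0.0777
gripper_force: 0.0
```

```bash
python3 - <<'E'
from h import *
go(.4272,-.1805,.12,-11.1)
c=r.calibration("wrist");im=r.grab_frame("wrist");cv2.imwrite("pics/w7.png",im[:,:,::-1])
m=cv2.inRange(im,np.array((140,140,140)),np.array((225,225,225)))
for b in blobs(m,300)[:3]: print(rect(castc(c,b,.035)),b[:,0].mean(0))
E
```

```text
t 16.45 shift [-0.3577 -0.1207  0.0606] roll 0.0 j7 -0.78 fingerline -11.1 tilt [-0. -0. -1.]
(array([615. , 147.5,  54.6,  34.3]), 79.9) [253.72955975 180.83647799]
```

View pics/w7.png

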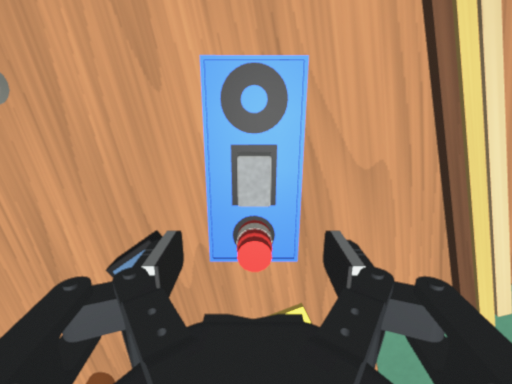

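Block and red jar sit centred on their pads at (254,180) and (254,250). Tape next.

Call:
carry_out --pt "-0.358 -0.121 0.06 0 0.08" --pt "-0.358 -0.121 0.06 0 0.08" --pt "-0.358 -0.121 0.06 0 0.08" --pt "-0.358 -0.121 0.06 0 0.08" --pt "-0.358 -0.121 0.06 0 0.08" --pt "-0.358 -0.121 0.06 0 0.08" --pt "-0.358 -0.121 0.06 0 0.08" --pt "-0.358 -0.121 0.06 0 0.08"

```text
clock: 17.3
tcp_pos: [0.4246, -0.1836, 0.2735]
orientation: [-2.429, -1.992, 0.003]
contact_force: [0.8, 0.3, -0.3]
grip_width: 0.0801
gripper_force: 0.0
```

Call:
carry_out --pt "0 0 0 0 0.08" --pt "0 0 0 0 0.08" --pt "0 0 0 0 0.08" --pt "0 0 0 0 0.08" --pt "0 0 0 0 0.08" --pt "0 0 0 0 0.08" --pt "0 0 0 0 0.08" --pt "0 0 0 0 0.08"

```text
clock: 18.1
tcp_pos: [0.4271, -0.1806, 0.2741]
orientation: [2.425, 1.997, 0.0]
contact_force: [-0.7, 0.3, -0.1]
grip_width: 0.0803
gripper_force: 0.0
```

```bash
python3 - <<'E'
from h import *
go(.4272,-.1805,.022,-11.1)
c=r.calibration("wrist");im=r.grab_frame("wrist");cv2.imwrite("pics/w8.png",im[:,:,::-1])
m=cv2.inRange(im,np.array((200,100,0)),np.array((255,175,90)))
for b in blobs(m,100)[:4]: print(rect(castc(c,b,.03)),b[:,0].mean(0))
E
```

```text
t 18.1 shift [0.0001 0.     0.0971] roll 0.001 j7 -0.17 fingerline -11.1 tilt [ 0. -0. -1.]
(array([ 427.1, -180.7,   59.2,   57.8]), -11.1) [252.88541667 198.88020833]
(array([ 333.7, -123.4,   37.3,   36.7]), -59.4) [124.98461538 154.        ]
(array([ 321.8, -200.6,   35.1,   14.4]), 29.0) [141.38372093 241.86046512]
```

View pics/w8.png

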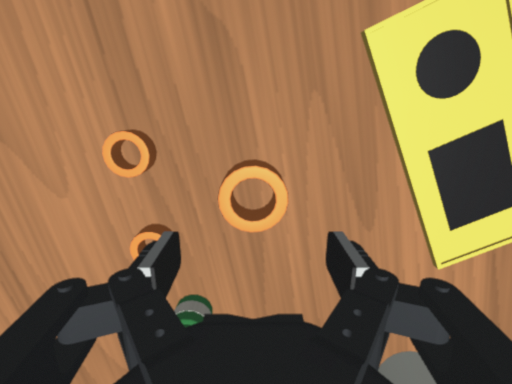

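Large ring at (253,199), dead between the fingers, with the small rings clear of the finger paths.

Call:
carry_out --pt "0 0 0.05 0 0.08" --pt "0 0 0.085 0 0.08" --pt "0 0 0.098 0 0.08" --pt "0 0 0.098 0 0.08" --pt "0 0 0.098 0 0.05" --pt "0 0 0.098 0 0.05" --pt "0 0 0.098 0 0.05" --pt "0 0 0.098 0 0.05"

```text
clock: 18.95
tcp_pos: [0.4278, -0.1809, 0.1777]
orientation: [2.424, 1.995, 0.002]
contact_force: [-2.0, 0.8, 7.9]
grip_width: 0.0599
gripper_force: 32.8
```

```bash
python3 - <<'E'
from h import *
go(.6311,.2297,.12,-11.1)
E
```

```text
t 18.95 shift [ 0.4419  0.1208 -0.0972] roll 0.0 j7 -0.31 fingerline -11.1 tilt [ 0.003 -0.001 -1.   ]
```

Call:
carry_out --pt "0 0 -0.03 0 0.05" --pt "0 0 -0.07 0 0.05" --pt "0.03 0.01 -0.1 0 0.05" --pt "0.08 0.022 -0.1 0 0.05" --pt "0.125 0.034 -0.1 0 0.05" --pt "0.17 0.046 -0.1 0 0.05" --pt "0.215 0.058 -0.1 0 0.05" --pt "0.26 0.07 -0.1 0 0.05"

```text
clock: 19.75
tcp_pos: [0.5464, 0.0625, 0.2773]
orientation: [2.425, 1.995, 0.002]
contact_force: [1.1, -0.8, -0.3]
grip_width: 0.0598
gripper_force: 33.2
```

Call:
carry_out --pt "0.045 0.012 0 0 0.05" --pt "0.09 0.025 0 0 0.05" --pt "0.135 0.037 0 0 0.05" --pt "0.17 0.047 0 0 0.05" --pt "0.182 0.051 0 0 0.05" --pt "0.182 0.051 0 0 0.05" --pt "0.182 0.051 0 0 0.05" --pt "0.182 0.051 0 0 0.05"

```text
clock: 20.55
tcp_pos: [0.6307, 0.2273, 0.2761]
orientation: [2.427, 1.993, -0.002]
contact_force: [0.6, 0.1, -0.7]
grip_width: 0.0597
gripper_force: 33.2
```

```bash
python3 - <<'E'
from h import *
go(.6311,.2297,.0278,-11.1)
print(r.get_obs()["grip_width"])
E
```

```text
t 20.55 shift [ 0.0026 -0.      0.0933] roll -0.002 j7 -0.92 fingerline -11.2 tilt [-0.    -0.002 -1.   ]
0.05965140642814074
```

Call:
carry_out --pt "0.001 0 0.04 0 0.05" --pt "0.001 0 0.07 0 0.05" --pt "0.001 0 0.085 0 0.05" --pt "0.001 0 0.085 0 0.05" --pt "0.001 0 0.085 0 0.05" --pt "0.001 0 0.085 0 0.05" --pt "0.001 0 0.085 0 0.05" --pt "0.001 0 0.085 0 0.05"

```text
clock: 21.35
tcp_pos: [0.6313, 0.2309, 0.1922]
orientation: [2.425, 1.996, 0.002]
contact_force: [-0.3, -0.6, -1.5]
grip_width: 0.0598
gripper_force: 33.2
```

```bash
python3 - <<'E'
from h import *
go(.6311,.2297,.0278,-11.1)
E
```

```text
t 21.35 shift [-0.0013  0.      0.0094] roll 0.0 j7 -0.97 fingerline -11.1 tilt [ 0.002  0.001 -1.   ]
```

Call:
carry_out --pt "-0.001 0 0.005 0 0.05" --pt "-0.001 0 0.009 0 0.05" --pt "-0.001 0 0.009 0 0.05" --pt "-0.001 0 0.009 0 0.05" --pt "-0.001 0 0.009 0 0.05" --pt "-0.001 0 0.009 0 0.07" --pt "-0.001 0 0.009 0 0.075" --pt "-0.001 0 0.009 0 0.075"

```text
clock: 22.15
tcp_pos: [0.6307, 0.2297, 0.1817]
orientation: [-2.426, -1.996, 0.001]
contact_force: [0.4, -0.1, 0.2]
grip_width: 0.075
gripper_force: 0.0
```

Call:
carry_out --pt "0 0 -0.02 0 0.075" --pt "0 0 -0.06 0 0.075" --pt "0 0 -0.1 0 0.075" --pt "0 0 -0.14 0 0.075" --pt "0 0 -0.15 0 0.075" --pt "0 0 -0.15 0 0.075" --pt "0 0 -0.15 0 0.075" --pt "0 0 -0.15 0 0.075"

```text
clock: 22.95
tcp_pos: [0.6302, 0.2293, 0.3298]
orientation: [-2.425, -1.996, 0.005]
contact_force: [-0.7, 0.6, 0.2]
grip_width: 0.075
gripper_force: 0.0
```

```bash
python3 - <<'E'
from h import *
go(.339,-.3016,.15,13.9)
c=r.calibration("wrist");im=r.grab_frame("wrist")
m=cv2.inRange(im,np.array((200,100,0)),np.array((255,175,90)))
for b in blobs(m,100)[:2]: print(rect(castc(c,b,.035)),b[:,0].mean(0))
m=cv2.inRange(im,np.array((140,140,140)),np.array((225,225,225)))
for b in blobs(m,300)[:2]: print(rect(castc(c,b,.035)),b[:,0].mean(0))
E
```

```text
t 22.95 shift [-0.577  -0.1837  0.0266] roll -0.436 j7 -0.89 fingerline -11.1 tilt [-0.003 -0.001 -1.   ]
(array([615.1, 148. ,  52.6,  34.5]), 79.0) [254.58156028 253.85106383]
(array([784.6, -52.5,  70.1,  16. ]), -67.8) [414.69318182 367.59090909]
```

Call:
carry_out --pt "-0.577 -0.184 0.02 -0.436 0.075" --pt "-0.577 -0.184 0.02 -0.436 0.075" --pt "-0.577 -0.184 0.02 -0.436 0.075" --pt "-0.577 -0.184 0.02 -0.436 0.075" --pt "-0.577 -0.184 0.02 -0.436 0.075" --pt "-0.577 -0.184 0.02 -0.436 0.075" --pt "-0.577 -0.184 0.02 -0.436 0.075" --pt "-0.577 -0.184 0.02 -0.436 0.075"

```text
clock: 23.8
tcp_pos: [0.4368, -0.1222, 0.318]
orientation: [-1.935, -2.473, 0.001]
contact_force: [0.3, -0.5, -0.8]
grip_width: 0.0746
gripper_force: 0.0
```

```bash
python3 - <<'E'
from h import *
go(.339,-.3016,.12,13.9)
E
```

```text
t 23.8 shift [-0.1507 -0.1379  0.0431] roll 0.0 j7 0.15 fingerline 13.9 tilt [-0.001  0.001 -1.   ]
```

Call:
carry_out --pt "-0.151 -0.138 0.043 0 0.065" --pt "-0.151 -0.138 0.043 0 0.065" --pt "-0.151 -0.138 0.043 0 0.065" --pt "-0.151 -0.138 0.043 0 0.065" --pt "-0.151 -0.138 0.043 0 0.065" --pt "-0.151 -0.138 0.043 0 0.065" --pt "-0.151 -0.138 0.043 0 0.065" --pt "-0.151 -0.138 0.043 0 0.065"

```text
clock: 24.6
tcp_pos: [0.3418, -0.2989, 0.276]
orientation: [1.932, 2.477, 0.001]
contact_force: [0.2, 0.6, 0.5]
grip_width: 0.065
gripper_force: 0.0
```

```bash
python3 - <<'E'
from h import *
go(.339,-.3016,.024,13.9)
c=r.calibration("wrist");im=r.grab_frame("wrist");cv2.imwrite("pics/w9.png",im[:,:,::-1])
m=cv2.inRange(im,np.array((40,120,60)),np.array((130,255,160)))
for b in blobs(m,100)[:3]: print(rect(castc(c,b,.052)),b[:,0].mean(0))
E
```

```text
t 24.6 shift [-0.002  -0.0034  0.097 ] roll 0.003 j7 0.57 fingerline 14.1 tilt [ 0.001  0.    -1.   ]
(array([ 337.4, -299.3,   40.2,   36.2]), -76.0) [246.27972028 205.81118881]
(array([ 507.7, -418.2,   71.9,   21.3]), -40.8) [396.00793651 363.53968254]
```

Call:
carry_out --pt "0 0 0.02 0 0.065" --pt "0 0 0.02 0 0.065" --pt "0 0 0.02 0 0.065" --pt "0 0 0.02 0 0.065" --pt "0 0 0.02 0 0.065" --pt "0 0 0.02 0 0.065" --pt "0 0 0.02 0 0.065" --pt "0 0 0.02 0 0.065"

```text
clock: 25.45
tcp_pos: [0.3406, -0.3004, 0.256]
orientation: [1.936, 2.473, -0.0]
contact_force: [0.8, -0.0, -0.4]
grip_width: 0.0648
gripper_force: 0.0
```

```bash
python3 - <<'E'
from h import *
go(.3384,-.3013,.025,13.9);print(r.get_obs()["joints"].round(2))
c=r.calibration("wrist");im=r.grab_frame("wrist");cv2.imwrite("pics/w10.png",im[:,:,::-1])
m=cv2.inRange(im,np.array((55,150,80)),np.array((150,255,180)))
for b in blobs(m,100)[:1]: print(rect(castc(c,b,.052)),b[:,0].mean(0))
E
```

```text
t 25.45 shift [-0.0003 -0.0024  0.076 ] roll -0.0 j7 0.54 fingerline 13.9 tilt [ 0. -0. -1.]
[ 1.01  0.38 -0.5   2.17  0.3   0.66  0.54]
(array([ 337.7, -302.1,   35.7,   35.5]), 13.8) [247.73381295 218.63309353]
```

Call:
carry_out --pt "-0.001 -0.0026 0.03 0 0.065" --pt "-0.001 -0.0026 0.06 0 0.065" --pt "-0.001 -0.0026 0.075 0 0.065" --pt "-0.001 -0.0026 0.075 0 0.065" --pt "-0.001 -0.0026 0.075 0 0.03" --pt "-0.001 -0.0026 0.075 0 0.03" --pt "-0.001 -0.0026 0.075 0 0.03" --pt "-0.001 -0.0026 0.075 0 0.03"

```text
clock: 26.3
tcp_pos: [0.3388, -0.3022, 0.1819]
orientation: [1.935, 2.472, -0.0]
contact_force: [-0.7, 1.6, 7.2]
grip_width: 0.039
gripper_force: 30.9
```

```bash
python3 - <<'E'
from h import *
go(.6037,-.1059,.12,13.9)
E
```

```text
t 26.3 shift [ 0.1268  0.3044 -0.093 ] roll -0.0 j7 0.43 fingerline 13.9 tilt [ 0.001 -0.001 -1.   ]
```

Call:
carry_out --pt "0 0 -0.03 0 0.03" --pt "0 0 -0.07 0 0.03" --pt "0.016 0.04 -0.1 0 0.03" --pt "0.034 0.083 -0.1 0 0.03" --pt "0.052 0.125 -0.1 0 0.03" --pt "0.07 0.168 -0.1 0 0.03" --pt "0.088 0.211 -0.1 0 0.03" --pt "0.106 0.254 -0.1 0 0.03"

```text
clock: 27.1
tcp_pos: [0.5607, -0.137, 0.2814]
orientation: [1.936, 2.473, -0.0]
contact_force: [0.8, -0.9, 0.4]
grip_width: 0.0389
gripper_force: 30.8
```

Call:
carry_out --pt "0.015 0.035 0 0 0.03" --pt "0.021 0.05 0 0 0.03" --pt "0.021 0.05 0 0 0.03" --pt "0.021 0.05 0 0 0.03" --pt "0.021 0.05 0 0 0.03" --pt "0.021 0.05 0 0 0.03" --pt "0.021 0.05 0 0 0.03" --pt "0.021 0.05 0 0 0.03"

```text
clock: 27.9
tcp_pos: [0.6026, -0.1063, 0.281]
orientation: [1.937, 2.473, -0.0]
contact_force: [-0.1, -0.2, -0.7]
grip_width: 0.0389
gripper_force: 30.8
```

```bash
python3 - <<'E'
from h import *
go(.6037,-.1059,.0324,13.9); print(r.get_obs()["grip_width"])
E
```

```text
t 27.9 shift [0.0001 0.0011 0.0936] roll -0.001 j7 0.01 fingerline 13.8 tilt [-0. -0. -1.]
0.038931959370216755
```

Call:
carry_out --pt "0 0.001 0.04 0 0.03" --pt "0 0.001 0.07 0 0.03" --pt "0 0.001 0.085 0 0.03" --pt "0 0.001 0.09 0 0.03" --pt "0 0.001 0.093 0 0.03" --pt "0 0.001 0.093 0 0.03" --pt "0 0.001 0.093 0 0.03" --pt "0 0.001 0.093 0 0.03"

```text
clock: 28.7
tcp_pos: [0.6044, -0.1055, 0.189]
orientation: [1.936, 2.472, 0.001]
contact_force: [-1.0, 0.6, -0.5]
grip_width: 0.0391
gripper_force: 30.8
```

Call:
carry_out --pt "0 0 0 0 0.045" --pt "0 0 0 0 0.05" --pt "0 0 0 0 0.055" --pt "0 0 0 0 0.055" --pt "0 0 -0.03 0 0.055" --pt "0 0 -0.07 0 0.055" --pt "0 0 -0.11 0 0.065" --pt "0 0 -0.15 0 0.075"

```text
clock: 29.5
tcp_pos: [0.6037, -0.1053, 0.3394]
orientation: [-1.936, -2.474, 0.0]
contact_force: [0.2, 0.2, 0.5]
grip_width: 0.0744
gripper_force: 0.0
```

```bash
python3 - <<'E'
from h import *
go(.4613,.0653,.12,-65.8)
E
```

```text
t 29.5 shift [ 0.1999 -0.0972  0.0644] roll 1.391 j7 0.05 fingerline 13.9 tilt [-0.  0. -1.]
```

Call:
carry_out --pt "0.2 -0.097 0.064 1.391 0.08" --pt "0.2 -0.097 0.064 1.391 0.08" --pt "0.2 -0.097 0.064 1.391 0.08" --pt "0.2 -0.097 0.064 1.391 0.08" --pt "0.2 -0.097 0.064 1.391 0.08" --pt "0.2 -0.097 0.064 1.391 0.08" --pt "0.2 -0.097 0.064 1.391 0.08" --pt "0.2 -0.097 0.064 1.391 0.08"

```text
clock: 30.3
tcp_pos: [0.4615, 0.0658, 0.274]
orientation: [2.994, 0.951, 0.0]
contact_force: [0.2, -0.2, 0.8]
grip_width: 0.0798
gripper_force: 0.0
```

Call:
carry_out --pt "0 0 0 0.15 0.075" --pt "0 0 0 0.2 0.075" --pt "0 0 0 0.2 0.075" --pt "0 0 0 0.2 0.075" --pt "0 0 0 0.2 0.075" --pt "0 0 0 0.2 0.075" --pt "0 0 0 0.2 0.075" --pt "0 0 0 0.2 0.075"

```text
clock: 31.1
tcp_pos: [0.4617, 0.0654, 0.2739]
orientation: [-3.072, -0.656, 0.0]
contact_force: [0.1, -1.3, 0.4]
grip_width: 0.0747
gripper_force: 0.0
```

```bash
python3 - <<'E'
from h import *
go(.4613,.0653,.021,-65.8)
c=r.calibration("wrist");im=r.grab_frame("wrist");cv2.imwrite("pics/w11.png",im[:,:,::-1])
h=cv2.cvtColor(im,cv2.COLOR_RGB2HSV);m=cv2.inRange(h,np.array((22,70,90)),np.array((130,255,255)));m[:100]=0
m=cv2.morphologyEx(m,cv2.MORPH_CLOSE,np.ones((3,3)))
for b in blobs(m,200)[:2]:print(rect(castc(c,b,.028)),b[:,0].mean(0))
E
```

```text
t 31.1 shift [-0.0004 -0.0001  0.0979] roll -0.002 j7 -1.58 fingerline -65.9 tilt [-0.  0. -1.]
(array([577.2, -81.6,  82.3,  65.8]), -76.1) [468.43373494 148.25301205]
(array([461.6,  64.9,  56.4,  36.8]), 24.1) [254.41062802 197.39130435]
```

View pics/w11.png

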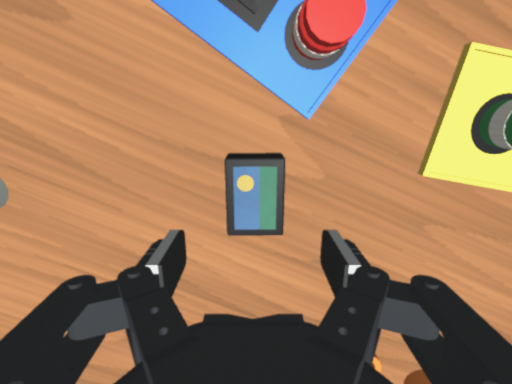

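The picture at (254,194) is squarely between the fingers, so I grip it.

Call:
carry_out --pt "0 0 0.05 0 0.075" --pt "0 0 0.085 0 0.075" --pt "0 0 0.098 0 0.075" --pt "0 0 0.098 0 0.075" --pt "0 0 0.098 0 0.04" --pt "0 0 0.098 0 0.04" --pt "0 0 0.098 0 0.04" --pt "0 0 0.098 0 0.04"

```text
clock: 31.95
tcp_pos: [0.4626, 0.0656, 0.1774]
orientation: [3.072, 0.655, 0.005]
contact_force: [-0.7, -0.3, 7.9]
grip_width: 0.0494
gripper_force: 32.4
```

Call:
carry_out --pt "0 0 -0.03 0 0.04" --pt "0 0 -0.07 0 0.04" --pt "0 0 -0.1 0 0.04" --pt "0 0 -0.1 -0.14 0.04" --pt "0 0 -0.1 -0.28 0.04" --pt "0 0 -0.1 -0.42 0.04" --pt "0 0 -0.1 -0.56 0.04" --pt "0 0 -0.1 -0.7 0.04"

```text
clock: 32.75
tcp_pos: [0.4616, 0.0653, 0.2766]
orientation: [2.656, 1.676, 0.001]
contact_force: [0.6, 0.3, -1.6]
grip_width: 0.0495
gripper_force: 32.1
```

```bash
python3 - <<'E'
from h import *
go(.6289,-.2075,.12,13.9)
E
```

```text
t 32.75 shift [-0.1743  0.2683  0.0019] roll -0.687 j7 -0.96 fingerline -25.5 tilt [ 0.001 -0.    -1.   ]
```

Call:
carry_out --pt "-0.174 0.268 0 -0.687 0.04" --pt "-0.174 0.268 0 -0.687 0.04" --pt "-0.174 0.268 0 -0.687 0.04" --pt "-0.174 0.268 0 -0.687 0.04" --pt "-0.174 0.268 0 -0.687 0.04" --pt "-0.174 0.268 0 -0.687 0.04" --pt "-0.174 0.268 0 -0.687 0.04" --pt "-0.174 0.268 0 -0.687 0.04"

```text
clock: 33.55
tcp_pos: [0.6278, -0.2132, 0.2761]
orientation: [1.951, 2.459, -0.002]
contact_force: [-1.6, 0.2, -1.2]
grip_width: 0.0496
gripper_force: 32.1
```

Call:
carry_out --pt "0 0 0.04 0 0.04" --pt "0 0 0.07 0 0.04" --pt "0 0 0.08 0 0.04" --pt "0 0 0.08 0 0.04" --pt "0 0 0.08 0 0.04" --pt "0 0 0.08 0 0.04" --pt "0 0 0.08 0 0.04" --pt "0 0 0.08 0 0.04"

```text
clock: 34.35
tcp_pos: [0.6276, -0.208, 0.1969]
orientation: [1.943, 2.467, 0.001]
contact_force: [-0.2, 0.5, -0.5]
grip_width: 0.0494
gripper_force: 32.0
```

```bash
python3 - <<'E'
from h import *
go(.6289,-.2075,.0276,13.9)
E
```

```text
t 34.35 shift [0.0002 0.0014 0.0143] roll -0.006 j7 0.11 fingerline 13.5 tilt [ 0.001 -0.001 -1.   ]
```

Call:
carry_out --pt "0 0.001 0.008 -0.006 0.04" --pt "0 0.001 0.012 -0.006 0.04" --pt "0 0.001 0.014 -0.006 0.04" --pt "0 0.001 0.014 -0.006 0.04" --pt "0 0.001 0.014 -0.006 0.04" --pt "0 0.001 0.014 -0.006 0.055" --pt "0 0.001 0.014 -0.006 0.06" --pt "0 0.001 0.014 -0.006 0.065"

```text
clock: 35.15
tcp_pos: [0.6282, -0.2076, 0.1816]
orientation: [-1.936, -2.474, 0.0]
contact_force: [1.1, -0.3, 0.8]
grip_width: 0.0649
gripper_force: 0.0
```

Call:
carry_out --pt "0 0 -0.02 0 0.065" --pt "0 0 -0.06 0 0.065" --pt "0 0 -0.1 0 0.065" --pt "0 0 -0.14 0 0.07" --pt "0 0 -0.19 0 0.08" --pt "0 0 -0.24 0 0.08" --pt "0 0 -0.24 0 0.08" --pt "0 0 -0.24 0 0.08"

```text
clock: 35.95
tcp_pos: [0.6285, -0.2076, 0.4234]
orientation: [1.935, 2.472, 0.001]
contact_force: [-0.3, 0.3, -1.3]
grip_width: 0.0799
gripper_force: 0.0
```

```bash
python3 - <<'E'
from h import *
go(.57,.03,.265,90)
go(.57,.03,.265,-89)
E
```

```text
t 35.95 shift [0.2447 0.0003 0.0029] roll -1.328 j7 0.24 fingerline 13.9 tilt [ 0.003 -0.001 -1.   ]
t 35.95 shift [0.2447 0.0003 0.0029] roll -1.346 j7 0.24 fingerline 13.9 tilt [ 0.003 -0.001 -1.   ]
```

Call:
carry_out --pt "0.245 0 0 1.81 0.08" --pt "0.245 0 0 1.81 0.08" --pt "0.245 0 0 1.81 0.08" --pt "0.245 0 0 1.81 0.08" --pt "0.245 0 0 1.81 0.08" --pt "0.245 0 0 1.81 0.08" --pt "0.245 0 0 1.81 0.08" --pt "0.245 0 0 1.81 0.08"

```text
clock: 36.75
tcp_pos: [0.5688, 0.0304, 0.4198]
orientation: [-2.996, -0.944, 0.005]
contact_force: [0.2, 0.9, 0.0]
grip_width: 0.0801
gripper_force: 0.0
```

Call:
carry_out --pt "0 0 0 0.61 0.08" --pt "0 0 0 0.61 0.08" --pt "0 0 0 0.61 0.08" --pt "0 0 0 0.61 0.08" --pt "0 0 0 0.61 0.08" --pt "0 0 0 0.61 0.08" --pt "0 0 0 0.61 0.08" --pt "0 0 0 0.61 0.08"

```text
clock: 37.55
tcp_pos: [0.5693, 0.0301, 0.4216]
orientation: [3.142, 0.011, -0.001]
contact_force: [-0.3, 0.7, -0.7]
grip_width: 0.0798
gripper_force: 0.0
```

```bash
python3 - <<'E'
from h import *
c=r.calibration("wrist");im=r.grab_frame("wrist");cv2.imwrite("pics/w12.png",cv2.resize(im[:240,:,::-1],(800,375)))
# tops
def f(nm,lo,hi,z,hsv=0,n=1,close=0):
    m=cv2.inRange(cv2.cvtColor(im,cv2.COLOR_RGB2HSV) if hsv else im,np.array(lo),np.array(hi));m[190:]=0
    if close:m=cv2.morphologyEx(m,cv2.MORPH_CLOSE,np.ones((3,3)))
    for b in blobs(m,60)[:n]:print(nm,rect(castc(c,b,z)),b[:,0].mean(0).round())
f("red",(200,0,0),(255,110,110),.057)
f("green",(60,140,70),(150,255,180),.057)
f("block",(140,140,140),(225,225,225),.035)
f("tape",(10,90,190),(20,255,255),.035,1,3)
f("pic",(40,70,70),(120,200,190),.033,1,4,1)
f("dark",(0,0,0),(180,120,85),.005,1,6)
E
```

```text
red (array([602. ,  73.1,  35.6,  33.6]), -0.8) [219. 142.]
green (array([ 738.4, -120.6,  123.4,   32.6]), -89.6) [395.  19.]
block (array([615.7, 146.8,  54.6,  34. ]), 78.9) [165. 129.]
tape (array([736.7, 220.1, 233.6,  46.6]), -88.6) [102.  20.]
tape (array([569. , 217.5, 309.5,  55.3]), 82.5) [107. 167.]
tape (array([707.5,  75.1, 277. ,  36.3]), -86.9) [239.  51.]
pic (array([ 745.1, -168.5,  208. ,   36. ]), -89.6) [422.  15.]
pic (array([ 628.1, -208.6,   57.8,   37.3]), -76.2) [438. 120.]
pic (array([606.5, -97.8,  40.2,  24.9]), -13.5) [351. 136.]
dark (array([ 630.2, -213.1,   94.6,   63. ]), -76.2) [429. 118.]
dark (array([615. , 147.3,  68.7,  48.2]), 78.5) [179. 123.]
dark (array([632.4, 217.1,  68.8,  43.3]), 4.6) [122. 113.]
dark (array([605.2, -95. ,  47.3,  26. ]), -8.1) [341. 135.]
```

View pics/w12.png

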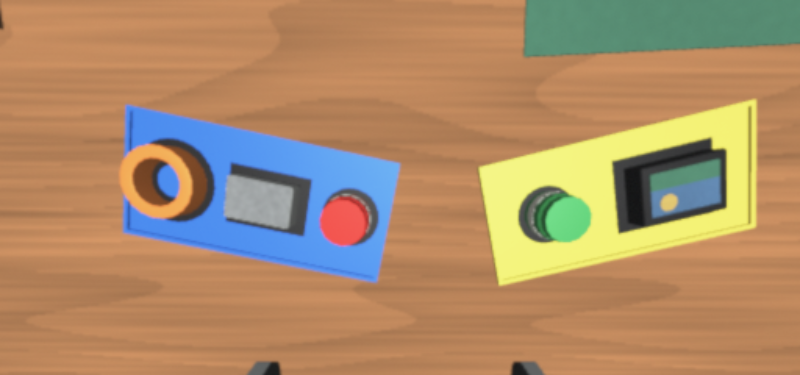

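All five things sit on their pads. I check tape and green with box-limited masks.

```bash
python3 - <<'E'
from h import *
c=r.calibration("wrist");im=r.grab_frame("wrist")
for nm,uv,box,z,tol in(("tape",(85,98),(70,85,135,145),.035,28),("green",(362,140),(335,115,385,160),.057,22)):
    p=im[uv[1],uv[0]].astype(int);
    if nm=="tape": p=im[93:99,88:100].reshape(-1,3).astype(int); p=p[p[:,0].argmax()]
    m0=cv2.inRange(im,np.clip(p-tol,0,255),np.clip(p+tol,0,255));m=m0*0;x0,y0,x1,y1=box;m[y0:y1,x0:x1]=m0[y0:y1,x0:x1]
    for b in blobs(m,60)[:1]:print(nm,p,rect(castc(c,b,z)),(cast(c,cv2.fitEllipse(b)[0],z)*1000).round(1))
E
```

```text
tape [243 173  91] (array([630.8, 229.1,  57.5,  57. ]), -50.7) [631.9 229.4]
green [109 218 133] (array([ 604.8, -104.1,   33.7,   33.2]), -40.7) [ 605.3 -104.7]
```

```bash
python3 -c "
from bench import r
print(r.hand_in())"
```

```text
the job is handed in; nothing more can be done
None
```

I placed all five items on their pads in the order asked, with the last camera check putting each within about 2 mm of centre, and handed the job in at about 38 s of the 128 s allowed; the judge's verdict was not reported back.

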